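# Set the squeegee pole to its length mark and clamp it

### The arm

A 6-joint arm with a two-finger parallel gripper is mounted at the origin on the work surface. World frame = base frame: x ahead of the robot, y to its left, z up, the work surface at z = 0. Lengths are in m, angles in degrees, forces in N, time in s.
With the tool pointing down it reaches from about 0.35 to 0.725 m from the base axis. Payload 4.3 kg.
Tool frame: the origin (TCP) lies midway between the tips of the shut fingers; the grasp point (between the pads) lies 19 mm behind it; z points along the fingers, y is the line along which they close (so a half turn about z gives the same grasp; the last joint's range is limited). The gripper opens to 85 mm and grips with 20 to 120 N. Pads are 22 mm wide; open, the fingers measure 114 mm over their backs; the gripper's body (76 mm by 85 mm) begins 54 mm behind the grasp point. The pads swing forward as they close: fully open they stand 13 mm farther back than shut.
Start: joints at [62.951, 21.618, 4.641, 73.018, 0, 83.68], TCP at [0.204, 0.538, 0.231] pointing down, gripper open.
Joint ranges: [-156.06, 156.06], [-48.1, 94.91], [-58.44, 69.94], [-101.28, 121.22], [-78.64, 73.56], [-180, 180]. Speed limits (degrees/s): [147.25, 147.25, 180, 180, 180, 180].

### API

Orientations are given as a 3x3 rotation matrix whose columns are the frame's x, y, z axes.
In Python, from rig import arm gives the robot as it stands. The module is installed in compiled form; this text tells all that it offers.
- The arm moves only by the tool arm_command, never from a script. Its argument "rows" is a list of rows, each a list of 2 entries, a list of its own where there are three numbers: the shift along the tool's x, y, z in units of 500 mm (1.0 is 500 mm), then the turn, a rotation vector about the tool's x, y, z in units of 60 degrees (1.0 is 60 degrees). In form: [[[x, y, z], [rx, ry, rz]], ...]. A call has 1 to 5 rows; each row is the pose to reach, as a shift and turn from the pose commanded when the call began, along the tool's axes at that moment; what a row does not reach only later rows make up. A row lasts 1/8 s, in which the tool goes at most 62.5 mm and 10.7 degrees, less where a joint would pass 70% of its speed; a pose out of reach is approached as far as the arm can. A call with a number of a shift or a turn outside -1 to 1 is refused whole. A call with a gripper value outside its range is refused whole. "jaw" is the gripper command: -1 is shut, 1 is fully open, values between are in proportion, set as the call begins (left out, the last holds). The fingers move at their own pace and stop on an object; "squeeze" is the grip in N (left out, the last holds). Time passes only in rows, so rows that repeat a pose let the fingers close. It gives the time, the measured TCP pose, the force, the opening and the grip force at its end, in the units of the state.
- arm.observe(): the state, without advancing time (a new reading comes with each control period).
- arm.read_camera(name): name is "scene" or "top"; returns the picture (384x512x3 uint8, blue, green, red); there is no depth.
- arm.camera_model(name): a dict with "camera_matrix" (3x3 intrinsics, pixels), "position" and "orientation" of the camera in the world. Camera axes: x right, y down, z forward; pixel columns grow to the right and rows downward; lengths in m; the calibration is good to about 2 mm. A picture is of the moment at which its call begins. camera_model takes no time and is no camera call.
- arm.close_job(): hands the job in; it is judged then, once.
The state is a dict: "time": time; "joint_pos": joint angles; "qd": joint speeds; "effort": joint torques, N m; "eef_pos": TCP position; "orientation": TCP orientation; "wrist_force": force on the tool from outside, world axes, zero at the start; "wrist_torque": the same for the moment, N m; "width": finger opening in m; "finger_force": force on a finger pad.
Only numpy, scipy, OpenCV 4.12 (cv2) and the standard library are available. Lean on these libraries where they do the work, as an engineer would, in place of code of your own. Each camera call takes 0.05 s, during which the arm holds its last target. There are 200 camera calls.

### The job

The cam lever of this telescopic squeegee pole is open, so the spring inside has pushed its handle fully out. Shorten the pole: slide the thick handle tube along the thin tube until the mouth of its clamp collar just meets the near edge of the dark ring mark; hold it there against the spring and squeeze the cam lever fully shut along the tube without letting the collar off the mark. Finish still holding, one finger on the handle and the other on the shut lever, squeezed together, and leave the toiletries around it alone.

Things in the scene. Friction and masses are not known exactly. Their poses are not given: they have to be found in the camera images.
- tool_rail: Aluminium tool rail fixed on the vanity top, 660 x 60 mm, 18 mm high. Two spring clips (x = +130, +245 mm) grip the pole's thin tube (24 mm diameter, immovable, axis along the rail's x, 62 mm above the vanity top); squeegee head at x = +340 mm, a rest 45 mm high under the handle at x = -300 mm. Origin on the vanity top under the tube axis; x towards the squeegee head, z up.
- ring: The length mark: dark ring, 6 mm wide, 25 mm diameter, round the thin tube, never moves. The handle comes to it from the -x side. Origin on the tube axis at the ring's near (-x) edge, which the collar's mouth shall meet; x along the pole towards the squeegee head, z up.
- handle: Sliding part: grey clamp collar, behind it the 28 mm handle tube to x = -270 mm, then a rubber grip. Origin on the tube axis in the collar's front face (mouth); x towards the squeegee head, z up. Collar: x 0 to -32, y -13 to +23, z -20 to +20 mm (fittings to y +29, z +28). Its flat rear face stands out 9 mm beside the tube on the +y side: a finger's side can push it forward there.
- slide (a joint): How far the handle is slid in, m, 0 (start: fully out, at its end stop) to 0.22, growing towards the squeegee head; the handle moves only along its x. Pushing it in takes 3 to 6 N against the spring in the pole; whenever it is not held it runs back out to 0. Keep holding it even with the lever shut.
- lever (a joint): Cam lever angle, rad: 0 = fully shut (tail along the handle tube, pointing away from the head), at most 0.9, starts at 0.45 to 0.70. Turns in the level plane about an upright pin at x = -20, y = -21 mm in the handle's frame, against 0.15 N m; stays where left. Opening swings the tail out to -y.
- paddle: The black lever's paddle: reaches 78 mm back from the pin, 8 mm thick (tail end flared out 3 mm), 20 mm high, from 1 mm below to 19 mm above the pole axis. Origin on the pin at the paddle's lower edge; the tail points along its -x, its outer face is at y = -4 mm. Shut, the outer face is 25 mm from the pole axis, so tube and lever together are 39 mm wide.
- tumbler: Bystander: glass tumbler, 68 mm wide, 95 mm high. Origin under its centre.
- tube0: Bystander: toiletry tube standing on its cap, 36 mm wide, 83 mm high. Origin under its centre.
- tube1: Bystander: a second toiletry tube like the first.
- soap_dish: Bystander: white soap dish with a bar of soap, 85 x 120 mm, 28 mm high. Origin under its centre.

How it is judged (in metres and radians):
On the way, in this order (a step that is already met when the one before it is completed fails the run):
1. the collar's mouth is at the ring mark with the lever still open (x of handle in the frame of ring between -0.004 and 0.004 m and value of joint lever above 0.28 rad), for 0.2 s.
2. the lever is on its way shut with the handle held at the mark (x of handle in the frame of ring between -0.005 and 0.005 m and value of joint lever between 0.06 and 0.25 rad).
At the end, for the whole second after the job is handed in: The collar's mouth is within 4 mm of the ring's near edge, the lever is shut (under 0.05 rad), and the fingers still press on both the handle and the lever with more than 2 N each, through the last second (x of handle in the frame of ring between -0.004 and 0.004 m and value of joint lever below 0.05 rad and contact force between the fingers and handle above 2 N and contact force between the fingers and paddle above 2 N); the arm keeps its last pose, push and grip.
It fails at once if the lever is squeezed past half shut with the collar more than 8 mm off the mark (value of joint lever below 0.22 rad and (x of handle in the frame of ring below -0.008 m or x of handle in the frame of ring above 0.008 m)).
It fails at once if a toiletry is pushed about or knocked over (distance of any of tumbler, tube0, tube1, soap_dish from where it was at the start of the episode above 0.02 m).
It also fails if it takes over 38 s, if anything falls off the work surface, if the arm or the gripper's body presses on something with over 40 N, if the wrist force passes 120 N, or if a joint passes its speed limit or range.

## Working session

There is one attempt and no reset: what is moved stays moved. The work goes in short steps, Python scripts to look and compute and a tool call to move; the robot and the scene stay as the last step left them, time stands still between calls to the robot, and variables do not carry over. Pictures are saved under pics/ and viewed, at most 10 in all, crops included, and the job is handed in when it is done.

Besides the shell and the picture viewer there is one more tool, called after "Call:" by a JSON object that holds its "fn" and its "kwargs". arm_command: Moves the arm, as the interface text tells. Shifts and turns lie within -1 to 1; 1 stands for 500 mm of shift or 60 degrees of turn. Its arguments: {"type":"object","properties":{"rows":{"type":"array","items":{"type":"array"}},"jaw":{"type":"number"},"squeeze":{"type":"number"}},"required":["rows"]}

```bash
mkdir -p pics; python3 - <<'E'
from rig import arm
import cv2
for n in("scene","top"):
    cv2.imwrite(f"pics/{n}0.png",arm.read_camera(n)); m=arm.camera_model(n)
    print(n,m["camera_matrix"],m["position"],m["orientation"])
s=arm.observe(); print(s)
E
```

```text
scene [[391.63383113   0.         261.96631222]
 [  0.         391.63383113 190.47369708]
 [  0.           0.           1.        ]] [ 0.9245204  -0.20241535  0.68288935] [[ 0.49486869  0.72403449 -0.48049873]
 [ 0.86895648 -0.40950724  0.27788208]
 [ 0.0044285  -0.55504763 -0.83180678]]
top [[371.50632252   0.         255.62291223]
 [  0.         371.50632252 184.31567386]
 [  0.           0.           1.        ]] [0.42938885 0.00743599 0.7414098 ] [[ 0.00631106 -0.9805023   0.19640623]
 [-0.99980199 -0.00989378 -0.01726556]
 [ 0.01887212 -0.19625837 -0.98037059]]
{'time': 0.1, 'joint_pos': array([6.29508152e+01, 2.16589252e+01, 4.56960726e+00, 7.30172978e+01,
       8.62049899e-04, 8.36800132e+01]), 'qd': array([-0.0118655 , -0.08391915,  0.14448103, -0.1096748 ,  0.00071967,
       -0.11004281]), 'effort': array([ 1.76653433e-03, -4.64695966e+01,  2.70581532e+01,  1.20124564e-02,
       -9.21029687e-05,  4.70516554e-06]), 'eef_pos': array([0.20324528, 0.53725227, 0.23043557]), 'orientation': array([[-9.35263679e-01,  3.53950720e-01, -8.59606513e-04],
       [ 3.53951696e-01,  9.35262248e-01, -1.65041346e-03],
       [ 2.19792487e-04, -1.84783095e-03, -9.99998269e-01]]), 'wrist_force': array([-0.59801499,  0.03355699,  0.70022558]), 'wrist_torque': array([-0.05391718,  0.01448691,  0.00927004]), 'finger_force': 0.0, 'width': 0.08550372175624385}
```

View pics/top0.png

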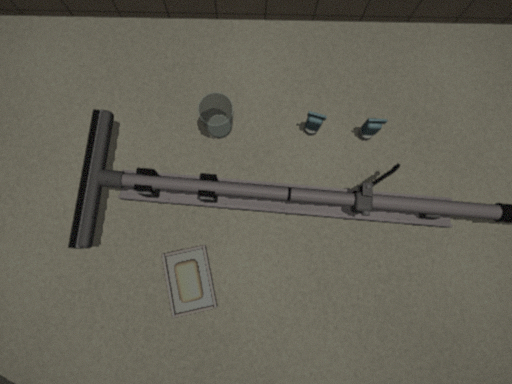

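View pics/scene0.png

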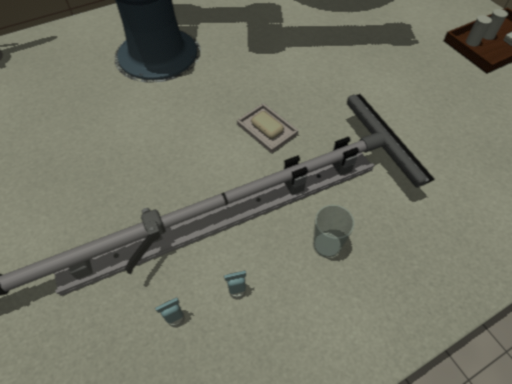

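```bash
cat > h.py <<'E'
import numpy as np,cv2
from rig import arm
def ray(n,u,v,z):
    m=arm.camera_model(n);d=m["orientation"]@np.linalg.solve(m["camera_matrix"],[u,v,1.]);p=np.array(m["position"])
    return p+d*(z-p[2])/d[2]
def pix(n,P):
    m=arm.camera_model(n);c=m["camera_matrix"]@(np.array(m["orientation"]).T@(np.array(P)-m["position"]));return c[:2]/c[2]
def crop(n,name,x0,y0,w,h,k):
    im=arm.read_camera(n)[y0:y0+h,x0:x0+w]
    cv2.imwrite(name,cv2.resize(np.clip(im*1.8,0,255).astype('uint8'),None,fx=k,fy=k,interpolation=cv2.INTER_CUBIC))
E
python3 - <<'E'
from h import *
crop("top","pics/c1.png",270,150,155,80,5)
im=cv2.cvtColor(arm.read_camera("top"),6).astype(int)
# tube edges
for u in(230,260,270,310,330,400,440,470):
    print(u,list(im[175:222,u]))
print('axis profile',list(im[192:194,280:300].mean(0)))
for uv in((314,118),(371,128),(216,115)): print(ray("top",*uv,0.05))
E
```

```text
230 [np.int64(113), np.int64(107), np.int64(108), np.int64(111), np.int64(105), np.int64(98), np.int64(84), np.int64(58), np.int64(68), np.int64(78), np.int64(92), np.int64(92), np.int64(99), np.int64(103), np.int64(107), np.int64(99), np.int64(94), np.int64(89), np.int64(74), np.int64(66), np.int64(54), np.int64(58), np.int64(58), np.int64(78), np.int64(102), np.int64(98), np.int64(99), np.int64(104), np.int64(100), np.int64(104), np.int64(106), np.int64(109), np.int64(96), np.int64(71), np.int64(76), np.int64(106), np.int64(113), np.int64(115), np.int64(110), np.int64(111), np.int64(113), np.int64(112), np.int64(112), np.int64(116), np.int64(113), np.int64(117), np.int64(115)]
260 [np.int64(109), np.int64(114), np.int64(109), np.int64(116), np.int64(113), np.int64(112), np.int64(107), np.int64(102), np.int64(97), np.int64(72), np.int64(62), np.int64(74), np.int64(87), np.int64(89), np.int64(100), np.int64(104), np.int64(107), np.int64(104), np.int64(95), np.int64(89), np.int64(86), np.int64(72), np.int64(60), np.int64(47), np.int64(53), np.int64(76), np.int64(99), np.int64(103), np
[... 4218 characters left out ...]
94), np.int64(98), np.int64(93), np.int64(92), np.int64(89), np.int64(91), np.int64(88), np.int64(83), np.int64(69), np.int64(60), np.int64(55), np.int64(51), np.int64(58), np.int64(76), np.int64(107)]
axis profile [np.float64(107.5), np.float64(106.5), np.float64(105.0), np.float64(106.0), np.float64(105.0), np.float64(109.0), np.float64(107.0), np.float64(96.0), np.float64(52.0), np.float64(19.5), np.float64(43.0), np.float64(83.0), np.float64(102.0), np.float64(104.5), np.float64(104.0), np.float64(98.5), np.float64(100.0), np.float64(102.0), np.float64(101.0), np.float64(100.5)]
[ 0.70263172 -0.1192024   0.05      ]
[ 0.68333483 -0.23134041  0.05      ]
[0.70622261 0.07411878 0.05      ]
```

View pics/c1.png

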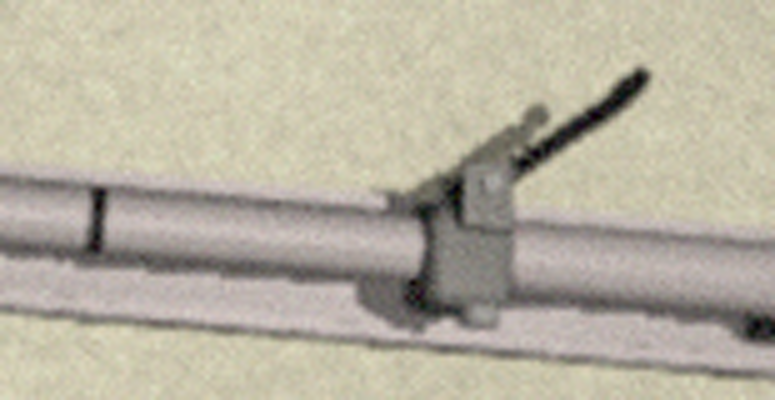

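```bash
cat >> h.py <<'E'
A=[ray("top",u,v,.062) for u,v in((260,191),(310,195.3),(440,207.3),(470,210))]
A=np.array(A); f=cv2.fitLine(A[:,:2].astype('f4'),cv2.DIST_L2,0,.01,.01).ravel()
X=np.array([f[0],f[1],0.]); X*=np.sign(X[1]); Y=np.cross([0,0,1],X)
def onaxis(P): o=np.array([f[2],f[3],.062]); return o+X*((P-o)@X)
# ring centre: top of tube z=.0745, then near edge 3 mm towards -x
RING=onaxis(ray("top",289.5,193.5,.0735))-.003*X
def inring(P): d=np.array(P)-RING; return np.array([d@X,d@Y,d[2]])
E
python3 - <<'E'
from h import *
print(X,Y,RING,[ (a-onaxis(a))@Y for a in A])
for n,u,v,z in(("mouth",355.3,202,.082),("rear",372.6,200,.082),("rearlow",371.5,211,.082),("tail",398.5,165,.08),("levermid",373,183,.08)):
    print(n,inring(ray("top",u,v,z)))
for uv in((310.5,131),(366,136),(217,127)): print('base',ray("top",*uv,0.0),inring(ray("top",*uv,0.0)))
a=arm.observe();R=a["orientation"]
def goal(dx,dy,z,a=a):
    P=RING+X*dx+Y*dy;P[2]=z;return P
import cv2
Rg=np.column_stack([np.cross(-Y,[0,0,-1]),-Y,[0,0,-1]])
print('Rg',Rg,'rotvec units',np.degrees(cv2.Rodrigues(R.T@Rg)[0].ravel())/60)
E
```

```text
[0.08233629 0.99660462 0.        ] [-0.99660462  0.08233629  0.        ] [ 0.54841612 -0.06952248  0.062     ] [np.float64(0.0001963027308842804), np.float64(-0.0002694397358997544), np.float64(6.341103940572146e-05), np.float64(9.857075659025632e-06)]
mouth [-0.11562692  0.00812613  0.02      ]
rear [-0.14677763  0.00160028  0.02      ]
rearlow [-0.14533183  0.02179058  0.02      ]
tail [-0.19366183 -0.06874461  0.018     ]
levermid [-0.14731943 -0.03033058  0.018     ]
base [ 0.69337748 -0.12026745  0.        ] [-0.03863709 -0.14864731 -0.062     ]
base [ 0.6838563  -0.23705575  0.        ] [-0.15581279 -0.14877438 -0.062     ]
base [0.69963075 0.07612406 0.        ] [ 0.15760247 -0.13870919 -0.062     ]
Rg [[ 0.08233629  0.99660462  0.        ]
 [ 0.99660462 -0.08233629  0.        ]
 [ 0.         -0.         -1.        ]] rotvec units [-1.15008561e-03  6.74158237e-04  1.23321433e+00]
```

```bash
cat >> h.py <<'E'
Rg=np.column_stack([X,-Y,[0,0,-1]])
def goto(dx,dy,z):
    s=arm.observe();R=s["orientation"];P=RING+X*dx+Y*dy;P[2]=z
    print('t',s["time"],'in ring',inring(s["eef_pos"]),'shift',(R.T@(P-s["eef_pos"])/.5).round(4),'turn',(np.degrees(cv2.Rodrigues(R.T@Rg)[0].ravel())/60).round(4),
     'F',(np.array([X,Y,[0,0,1]])@s["wrist_force"]).round(1),'w',s["width"],s["finger_force"])
E
python3 -c "
from h import *
goto(-.165,-.0255,.2)"
```

```text
t 0.2 in ring [0.57647092 0.39387967 0.16869699] shift [-1.2152 -1.1941  0.0628] turn [-1.2000e-03  7.0000e-04  1.2332e+00] F [ 1.1  0.1 -0.5] w 0.08535102377335978 0.0
```

Call:
{"fn": "arm_command", "kwargs": {"rows": [[[-0.08, -0.08, 0], [0, 0, 0.17]], [[-0.16, -0.16, 0], [0, 0, 0.34]], [[-0.24, -0.24, 0], [0, 0, 0.51]], [[-0.32, -0.32, 0], [0, 0, 0.68]], [[-0.4, -0.4, 0], [0, 0, 0.85]]], "jaw": 1, "squeeze": 20}}

```text
time: 0.82
eef_pos: [0.3202, 0.2783, 0.2313]
orientation: [[-0.308, 0.951, 0.0], [0.951, 0.308, 0.0], [-0.0, 0.0, -1.0]]
wrist_force: [0.2, 0.1, -0.9]
width: 0.0854
finger_force: 0.0
```

```bash
python3 -c "
from h import *
goto(-.165,-.0255,.2)"
```

```text
t 0.825 in ring [0.32784371 0.25609588 0.16929859] shift [-1.1266  0.1395  0.0627] turn [ 5.00e-04 -1.00e-04  3.78e-01] F [ 0.1 -0.2 -0.9] w 0.08541120983898981 0.0
```

Call:
{"fn": "arm_command", "kwargs": {"rows": [[[-0.12, 0.02, 0], [0, 0, 0.08]], [[-0.24, 0.04, 0], [0, 0, 0.16]], [[-0.36, 0.06, 0], [0, 0, 0.24]], [[-0.48, 0.08, 0], [0, 0, 0.32]], [[-0.6, 0.1, 0], [0, 0, 0.378]]]}}

```text
time: 1.45
eef_pos: [0.4619, 0.0088, 0.2314]
orientation: [[0.079, 0.997, 0.001], [0.997, -0.079, 0.0], [0.0, 0.001, -1.0]]
wrist_force: [0.8, 0.5, 0.9]
width: 0.0854
finger_force: 0.0
```

```bash
python3 -c "
from h import *
goto(-.165,-.0255,.15)"
```

```text
t 1.45 in ring [0.07097375 0.09265639 0.16936309] shift [-0.4727  0.2348  0.1627] turn [ 0.0005 -0.0004  0.0029] F [ 0.6 -0.8  0.9] w 0.08536224392559977 0.0
```

Call:
{"fn": "arm_command", "kwargs": {"rows": [[[-0.11, 0.055, 0.02], [0, 0, 0]], [[-0.22, 0.11, 0.05], [0, 0, 0]], [[-0.33, 0.165, 0.09], [0, 0, 0.0029]], [[-0.44, 0.22, 0.13], [0, 0, 0.0029]], [[-0.4727, 0.2348, 0.1627], [0, 0, 0.0029]]]}}

```text
time: 2.08
eef_pos: [0.5609, -0.2373, 0.1486]
orientation: [[0.083, 0.997, 0.0], [0.997, -0.083, -0.001], [-0.0, 0.0, -1.0]]
wrist_force: [0.8, -0.1, -0.3]
width: 0.0854
finger_force: 0.0
```

```bash
python3 -c "
from h import *
goto(-.165,-.0255,.04)
crop('top','pics/c2.png',300,90,150,120,5)"
```

```text
t 2.075 in ring [-0.16618898 -0.02627101  0.08661716] shift [ 0.0025 -0.0016  0.2172] turn [ 0.0003  0.0005 -0.0006] F [-0.  -0.8 -0.3] w 0.08536753440345309 0.0
```

View pics/c2.png

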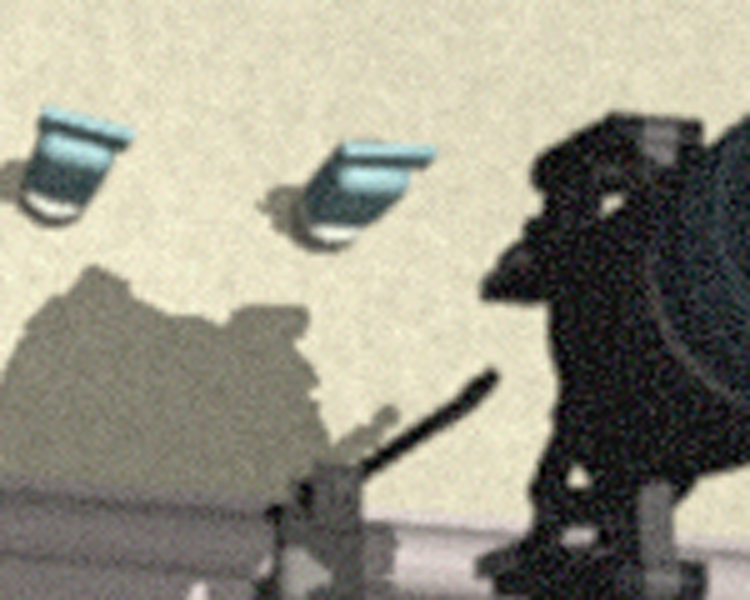

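```bash
python3 -c "
from h import *
for z in (.15,.162):
  print(inring(ray('top',396.3,148,z))[:2],inring(ray('top',396,203.5,z))[:2])"
```

```text
[-0.16202597 -0.07722468] [-0.16285262  0.01657107]
[-0.15738101 -0.07312226] [-0.15819089  0.01877033]
```

Call:
{"fn": "arm_command", "kwargs": {"rows": [[[0.002, 0, 0.07], [0, 0, 0]], [[0.002, 0, 0.14], [0, 0, 0]], [[0.002, 0, 0.18], [0, 0, 0]], [[0.002, 0, 0.217], [0, 0, 0]], [[0.002, 0, 0.217], [0, 0, 0]]]}}

```text
time: 2.75
eef_pos: [0.5586, -0.2316, 0.0399]
orientation: [[0.079, 0.997, -0.004], [0.997, -0.079, 0.002], [0.002, -0.004, -1.0]]
wrist_force: [-0.3, 0.0, -0.4]
width: 0.0855
finger_force: 0.0
```

```bash
python3 -c "
from h import *
goto(-.145,-.0255,.04)
crop('scene','pics/c3.png',60,160,200,150,4)"
```

```text
t 2.75 in ring [-0.16064862 -0.02354002 -0.02205659] shift [ 0.0313  0.004  -0.0001] turn [-0.0035 -0.0017  0.0028] F [-0.   0.3 -0.4] w 0.0855073900063584 0.0
```

View pics/c3.png

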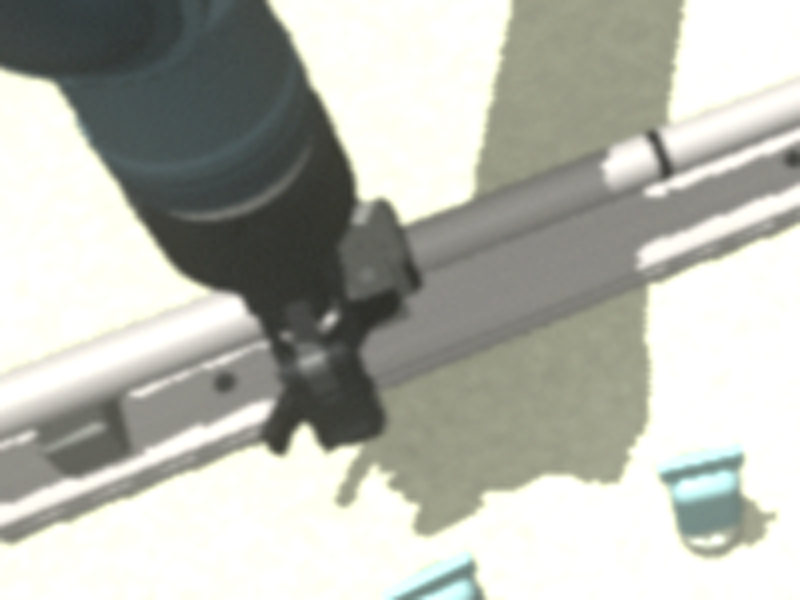

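Call:
{"fn": "arm_command", "kwargs": {"rows": [[[0.01, 0.006, 0], [0, 0, 0.003]], [[0.04, 0.006, 0], [0, 0, 0.003]], [[0.08, 0.006, 0], [0, 0, 0.003]], [[0.12, 0.006, 0], [0, 0, 0.003]], [[0.16, 0.006, 0], [0, 0, 0.003]]]}}

```text
time: 3.42
eef_pos: [0.5694, -0.1537, 0.0424]
orientation: [[0.083, 0.997, -0.0], [0.997, -0.083, -0.003], [-0.003, -0.0, -1.0]]
wrist_force: [-3.0, -5.0, 1.2]
width: 0.0852
finger_force: 5.0
```

Call:
{"fn": "arm_command", "kwargs": {"rows": [[[0.03, 0, 0], [0, 0, 0]], [[0.04, 0, 0], [0, 0, 0]], [[0.04, 0, 0], [0, 0, 0]]]}}

```text
time: 3.8
eef_pos: [0.5711, -0.1333, 0.0423]
orientation: [[0.083, 0.997, -0.0], [0.997, -0.083, -0.001], [-0.001, -0.0, -1.0]]
wrist_force: [-5.4, -2.6, 5.4]
width: 0.0854
finger_force: 3.3
```

```bash
python3 -c "
from h import *
goto(-.043,-.0265,.04)
crop('top','pics/c4.png',270,140,120,90,6)
crop('scene','pics/c4s.png',120,140,160,120,5)"
```

```text
t 3.8 in ring [-0.06168444 -0.02784635 -0.01972999] shift [ 0.0374 -0.0027  0.0045] turn [-0.0003  0.0007 -0.0002] F [-3.1  5.2  5.4] w 0.08544791330335395 3.343973122537136
```

View pics/c4s.png

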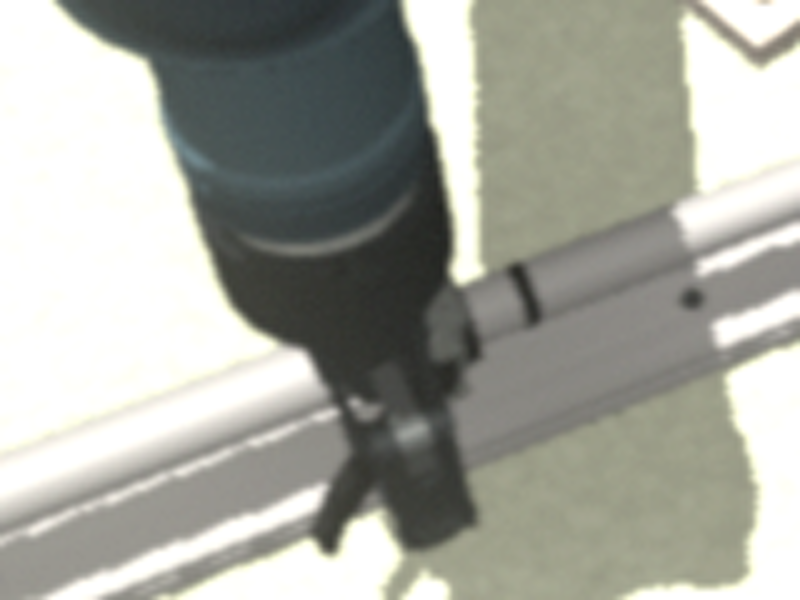

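View pics/c4.png

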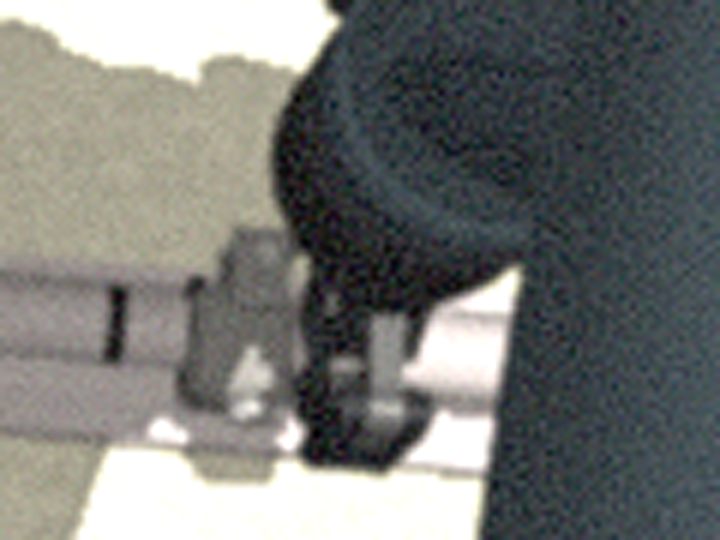

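```bash
python3 -c "
from h import *
for u,v,z in((301.8,194.5,.0745),(301.2,198,.0745),(300.7,205,.062)): print(inring(ray('top',u,v,z)))
im=cv2.cvtColor(arm.read_camera('top'),6).astype(int)
for r in range(189,200): print(r,*im[r,284:312])
"
```

```text
[-0.0194366   0.00193434  0.0125    ]
[-0.01876092  0.00849199  0.0125    ]
[-2.02897350e-02  1.94754791e-02  5.55111512e-17]
189 71 71 73 65 44 2 16 52 65 67 67 68 68 63 69 71 60 44 37 51 52 57 54 52 53 56 59 56
190 76 78 78 75 51 14 36 59 75 76 71 73 78 71 69 78 71 66 45 49 55 55 59 54 45 47 53 58
191 81 80 86 79 44 18 28 64 76 78 74 79 77 79 74 74 76 67 42 48 55 61 59 56 56 59 51 50
192 82 80 81 74 45 23 28 62 81 84 80 74 81 76 79 82 79 74 42 51 55 57 59 63 62 57 54 55
193 84 87 83 73 41 31 33 66 78 83 84 77 79 81 85 82 75 67 39 51 53 58 55 59 58 58 63 60
194 82 84 82 68 41 14 42 75 83 83 84 82 83 83 80 87 87 69 45 48 53 61 60 59 56 54 59 52
195 82 85 83 67 40 17 45 79 86 84 85 85 85 83 82 87 82 56 43 46 56 58 58 58 59 56 57 59
196 83 80 78 60 31 8 43 75 78 78 80 80 80 81 87 85 79 59 44 45 57 59 56 58 61 55 60 63
197 76 82 82 55 21 3 50 73 84 80 82 76 76 77 79 83 78 51 40 57 61 61 60 59 61 59 63 78
198 72 75 72 46 16 21 48 71 76 79 78 81 82 83 76 82 80 60 49 56 56 58 61 61 62 60 69 101
199 69 67 60 30 15 27 52 69 67 68 71 74 73 73 72 74 72 51 41 54 55 62 59 58 54 57 78 111
```

Call:
{"fn": "arm_command", "kwargs": {"rows": [[[0.012, -0.002, 0], [0, 0, 0]], [[0.024, -0.002, 0], [0, 0, 0]], [[0.036, -0.002, 0], [0, 0, 0]], [[0.036, -0.002, 0], [0, 0, 0]]]}}

```text
time: 4.45
eef_pos: [0.5724, -0.1156, 0.0422]
orientation: [[0.083, 0.997, 0.001], [0.997, -0.083, -0.0], [-0.0, 0.001, -1.0]]
wrist_force: [-2.6, -3.7, 4.5]
width: 0.0852
finger_force: 2.7
```

```bash
python3 -c "
from h import *
goto(-.043,-.0255,.04)
im=cv2.cvtColor(arm.read_camera('top'),6).astype(int)
for r in range(189,200): print(r,*im[r,282:302])
crop('top','pics/c5.png',270,160,60,60,10)
"
```

```text
t 4.45 in ring [-0.04397424 -0.02774012 -0.01982613] shift [ 0.0019 -0.0045  0.0043] turn [ 0.0013  0.0003 -0.0006] F [-3.9  2.3  4.5] w 0.08523941238525551 2.665496952831745
189 76 75 74 77 78 74 43 0 21 49 46 54 56 62 60 54 56 60 61 59
190 85 82 80 76 82 81 43 22 26 49 45 50 57 56 62 65 57 55 51 48
191 82 82 85 83 84 77 51 25 30 43 40 54 58 60 61 59 59 59 56 57
192 87 83 85 89 83 77 50 16 31 47 41 47 61 62 57 57 61 56 59 61
193 83 85 88 88 87 73 43 24 35 55 51 51 60 63 59 65 62 60 66 61
194 81 87 87 89 85 71 44 20 30 58 49 54 59 61 62 65 60 65 62 61
195 82 85 85 87 82 69 41 21 29 53 47 58 57 62 61 62 63 60 59 57
196 82 78 86 83 79 63 30 14 37 48 46 55 58 60 65 61 59 62 60 65
197 78 76 82 82 79 56 34 26 29 47 47 56 57 58 63 57 62 60 53 75
198 77 76 76 80 73 45 18 4 41 50 49 57 62 62 64 64 58 61 64 86
199 68 70 66 67 65 40 23 34 42 47 52 55 63 61 60 58 60 56 75 102
```

View pics/c5.png

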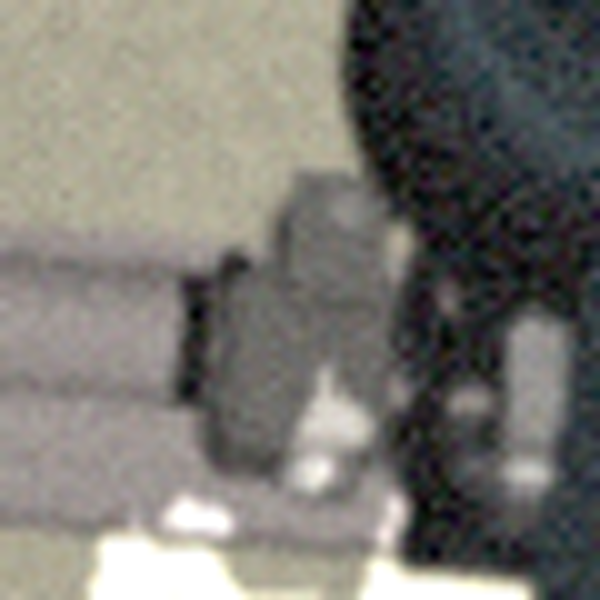

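Call:
{"fn": "arm_command", "kwargs": {"rows": [[[0.0024, -0.007, 0], [0, 0, 0]], [[0.0024, -0.013, 0], [0, 0, 0]], [[0.0024, -0.013, 0], [0, 0, 0]]], "jaw": 0.765}}

```text
time: 4.92
eef_pos: [0.5668, -0.1143, 0.0418]
orientation: [[0.083, 0.997, 0.003], [0.997, -0.083, -0.001], [-0.0, 0.003, -1.0]]
wrist_force: [1.9, -4.8, 0.6]
width: 0.0755
finger_force: 2.1
```

```bash
python3 -c "
from h import *
goto(-.043,-.0215,.04)
im=cv2.cvtColor(arm.read_camera('top'),6).astype(int)
print((im[190:198,282:302]).mean(0).round())
"
```

```text
t 4.925 in ring [-0.04312093 -0.02198796 -0.02019235] shift [ 0.0002 -0.001   0.0036] turn [ 0.0026  0.0004 -0.0009] F [-4.6 -2.3  0.6] w 0.07546910041370716 2.092205733060837
[82. 84. 82. 85. 84. 72. 42. 18. 22. 33. 46. 55. 60. 58. 62. 59. 59. 61.
 57. 59.]
```

Call:
{"fn": "arm_command", "kwargs": {"rows": [[[0, -0.005, 0], [0, 0, 0]], [[0, -0.01, 0], [0, 0, 0]], [[0, -0.01, 0], [0, 0, 0]]], "jaw": 0.529}}

```text
time: 5.35
eef_pos: [0.5623, -0.1137, 0.0418]
orientation: [[0.083, 0.997, 0.004], [0.997, -0.083, -0.0], [-0.0, 0.004, -1.0]]
wrist_force: [3.8, -4.4, -1.4]
width: 0.0651
finger_force: 4.0
```

```bash
python3 -c "
from h import *
goto(-.043,-.0165,.04)
im=cv2.cvtColor(arm.read_camera('top'),6).astype(int)
print((im[190:198,282:302]).mean(0).round())
"
```

```text
t 5.35 in ring [-0.04290789 -0.01746929 -0.0202302 ] shift [-0.0002 -0.002   0.0035] turn [ 0.0034  0.0002 -0.0005] F [-4.1 -4.2 -1.4] w 0.0651426966598704 4.017743244767189
[83. 82. 84. 84. 82. 70. 43. 18. 17. 34. 47. 57. 59. 60. 61. 59. 60. 61.
 57. 59.]
```

Call:
{"fn": "arm_command", "kwargs": {"rows": [[[0, -0.005, 0], [0, 0, 0]], [[0, -0.01, 0], [0, 0, 0]], [[0, -0.01, 0], [0, 0, 0]]], "jaw": 0.294}}

```text
time: 5.78
eef_pos: [0.5574, -0.1133, 0.0421]
orientation: [[0.083, 0.997, 0.004], [0.997, -0.083, -0.0], [-0.0, 0.004, -1.0]]
wrist_force: [3.5, -3.4, 1.3]
width: 0.0553
finger_force: 3.5
```

```bash
python3 -c "
from h import *
goto(-.043,-.0125,.04)
im=cv2.cvtColor(arm.read_camera('top'),6).astype(int)
print((im[190:198,282:302]).mean(0).round())
"
```

```text
t 5.775 in ring [-0.04287245 -0.01255487 -0.01990775] shift [-0.0003 -0.0001  0.0042] turn [ 0.0037  0.0001 -0.0007] F [-3.1 -3.7  1.3] w 0.05530139615340671 3.510912051424384
[83. 81. 82. 83. 82. 71. 40. 17. 15. 32. 46. 57. 58. 60. 58. 58. 59. 58.
 59. 58.]
```

Call:
{"fn": "arm_command", "kwargs": {"rows": [[[0, -0.004, 0], [0, 0, 0]], [[0, -0.008, 0], [0, 0, 0]], [[0, -0.008, 0], [0, 0, 0]]], "jaw": 0.106}}

```text
time: 6.2
eef_pos: [0.5535, -0.1129, 0.0421]
orientation: [[0.083, 0.997, 0.004], [0.997, -0.083, -0.0], [-0.0, 0.004, -1.0]]
wrist_force: [3.0, -4.5, 1.5]
width: 0.0468
finger_force: 2.8
```

```bash
python3 -c "
from h import *
goto(-.043,-.006,.04)
im=cv2.cvtColor(arm.read_camera('top'),6).astype(int)
print((im[190:198,282:302]).mean(0).round())
"
```

```text
t 6.2 in ring [-0.04282899 -0.00860674 -0.01986985] shift [-0.0003 -0.0052  0.0042] turn [ 0.0039  0.0001 -0.0009] F [-4.2 -3.3  1.5] w 0.04684906134302768 2.800952426623553
[82. 82. 82. 83. 82. 69. 43. 18. 21. 32. 49. 56. 58. 61. 60. 58. 60. 58.
 58. 56.]
```

Call:
{"fn": "arm_command", "kwargs": {"rows": [[[0, -0.003, 0], [0, 0, 0]], [[0, -0.006, 0], [0, 0, 0]], [[0, -0.006, 0], [0, 0, 0]], [[0, -0.006, 0], [0, 0, 0]]], "jaw": -0.06}}

```text
time: 6.75
eef_pos: [0.55, -0.1126, 0.042]
orientation: [[0.083, 0.997, 0.003], [0.997, -0.083, -0.0], [-0.0, 0.003, -1.0]]
wrist_force: [2.8, -4.0, 2.8]
width: 0.04
finger_force: 3.1
```

Call:
{"fn": "arm_command", "kwargs": {"rows": [[[0, 0, 0], [0, 0, 0]], [[0, 0, 0], [0, 0, 0]], [[0, 0, 0], [0, 0, 0]], [[0, 0, 0], [0, 0, 0]]], "jaw": -0.6, "squeeze": 35}}

```text
time: 7.25
eef_pos: [0.5493, -0.1126, 0.0423]
orientation: [[0.084, 0.996, 0.002], [0.997, -0.084, -0.001], [-0.0, 0.002, -1.0]]
wrist_force: [1.6, -4.7, 6.6]
width: 0.0379
finger_force: 35.4
```

```bash
python3 -c "
from h import *
goto(-.043,-.006,.04)
im=cv2.cvtColor(arm.read_camera('top'),6).astype(int)
print((im[190:198,282:302]).mean(0).round())
crop('scene','pics/c6.png',120,140,160,120,5)
"
```

```text
t 7.25 in ring [-0.04287321 -0.00442931 -0.01970706] shift [-0.0002  0.0031  0.0046] turn [ 0.0016  0.0004 -0.0012] F [-4.5 -1.9  6.6] w 0.037860239837352226 35.40151854045689
[82. 80. 82. 81. 82. 70. 39. 19. 20. 32. 50. 56. 59. 59. 60. 58. 58. 59.
 59. 58.]
```

View pics/c6.png

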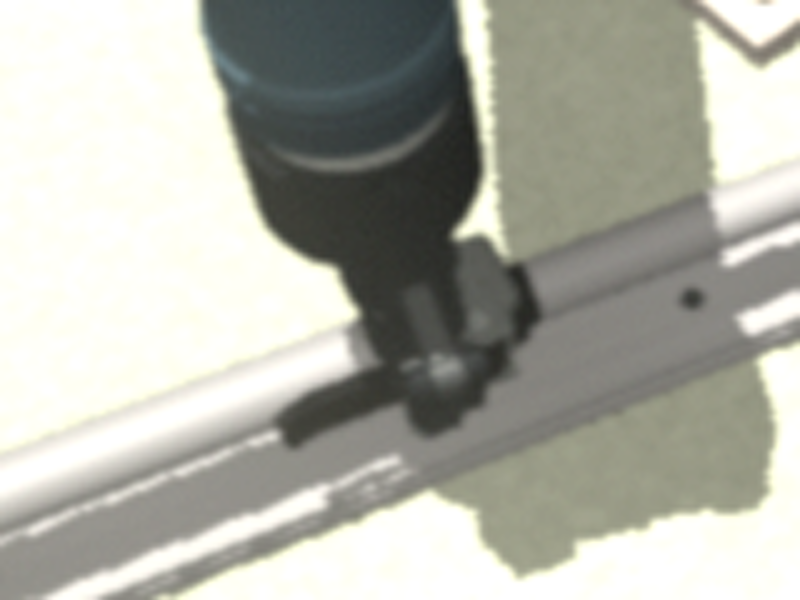

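```bash
python3 -c "
from rig import arm
print(arm.close_job())"
```

```text
the job is handed in; nothing more can be done
None
```

I handed the job in at about 7.3 s of the 38 s limit. In the last pictures the collar's mouth meets the ring mark and the lever lies parallel to the pole. The fingers are still squeezing handle and lever together at about 35 N, and I saw no toiletry touched. The hand-in gave back no verdict, so I can't confirm the score.

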